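# Check the cake press gap with the step gauge

### The job

The last moxa cake came out bad: clear it off the press bed into the empty slatted reject basket. Then slide the step gauge along the bed, gently, low end first into the gap under the platen, between the two columns, until its step butts squarely against the platen's front edge, and leave it there. Do not disturb the lamp, the jar or the carton of moxa rolls.

Things in the scene. Friction and masses are not known exactly. Their poses are not given: they have to be found in the camera images.
- press: Bench screw press, fixed. Flat level dark iron bed, top 25 mm above the bench, with the platen, columns and crosshead at its far end. Origin: on the bench surface under the bed; +x points along the bed into the press, z up. In this frame the bed spans x -150 to 230 mm, y -110 to 110 mm; two 24 mm columns stand at x 172, y +66 and -66 mm, 108 mm clear between them.
- press_lip (a point): Mouth of the gap: point on the bed top below the middle of the platen's front lower edge (x 130 mm in the press frame); axes as the press, +x leads into the gap. The wide steel platen hangs still, 70 mm deep in x, 190 mm wide in y, 25 mm thick; the gap under it is 9 mm high and runs straight through to the back.
- press_head (a point): Top middle of the crosshead's front face, 200 mm above the bench. The crosshead spans the columns over the platen: 44 mm deep in x (from x 150 mm in the press frame), 190 mm wide, underside 165 mm above the bench; a T-bar handle on it reaches 260 mm above the bench.
- gauge: Step gauge: loose flat light-metal plate on the bed, 110 mm long (x), 96 mm wide (y), 0.2 to 0.35 kg. Low step x -5 to 55 mm, 6 mm thick with rounded front corners (radius 12), fits the gap; high step x -55 to -5 mm, 14 mm thick, black grip strip near its rear edge, does not. Origin: centre of underside, +x to the low end, z up. The low end starts towards the platen, up to 0.7 rad askew.
- gauge_step (a point): Middle of the gauge's step, where the high step begins (x -5 mm in the gauge's frame), at underside level; axes as the gauge.
- cake: Rejected pressed moxa cake: hard light brown disc 46 mm in diameter, 14 mm thick, 15 to 30 g, lying flat on the press bed close in front of the platen, between it and the gauge. Origin: centre of its underside.
- basket: Reject basket: empty open cream plastic basket with slatted sides, 160 mm (x) by 130 mm (y), 60 mm high, walls 4 mm, loose on the bench beside the bed, left or right. Origin: centre of its underside, z up.
- carton: Bystander: open solid-walled carton 160 mm (x) by 120 mm (y), 70 mm high, full of cut moxa rolls, on the bench on the other side of the bed from the basket. Origin: centre of its underside.
- lamp: Bystander: capped glass spirit lamp, 76 mm in diameter, 104 mm high, on the bench beside the press columns. Origin: centre of its underside.
- jar: Bystander: screw-top jar with a band label, 76 mm in diameter, 95 mm high, on the bench on the other side of the columns. Origin: centre of its underside.
Mind the look-alikes: they are no part of the job. Leave any green or yellow look-alike of the gauge alone. There is more than one size of the cake; the one meant has the size given above.

How it is judged:
By the outcome, as a careful person would: the job done as asked, in the order asked, and still so for the second after the job is handed in, with the robot touching nothing.
It also fails if it takes over 64 s, if anything falls off the work surface, if the arm or the gripper's body presses on something with over 40 N, if the wrist force passes 120 N, or if a joint passes its speed limit or range.

### The arm

A 6-joint arm with a two-finger parallel gripper is mounted at the origin on the work surface. World frame = base frame: x ahead of the robot, y to its left, z up, the work surface at z = 0. Lengths are in mm, angles in rad, forces in N, time in s.
With the tool pointing down it reaches from about 425 to 950 mm from the base axis. Payload 14.7 kg.
Tool frame: the origin (TCP) lies at the centre of the arm's flange, where the gripper is bolted on; the fingertips stand 173 mm ahead of it and the grasp point (between the pads) lies 155 mm ahead of it (robot.tcp_to_tips is the distance from the TCP to the fingertips, in mm); z points along the fingers, y is the direction in which the jaws open and shut (so a half turn about z gives the same grasp; the last joint's range is limited). The gripper opens to 85 mm and grips with 20 to 120 N. Pads are 22 mm wide; open, the fingers measure 114 mm over their backs; the gripper's body (76 mm by 85 mm) begins 54 mm behind the grasp point. The pads swing forward as they close: fully open they stand 13 mm farther back than shut.
Start: joints at [1.251, 0.48, 1.596, -0, 1.065, -0.047], TCP at [175.105, 625.965, 404.697] pointing down, gripper open.
Joint ranges: [-2.75, 2.75], [-0.82, 2.05], [0.23, 2.67], [-1.56, 4.7], [0.09, 2.69], [-2.92, 2.92]. Speed limits (rad/s): [1.89, 1.89, 2.39, 3.01, 3.01, 3.01].

### API

Orientations are given as [roll, pitch, yaw] about the fixed x, y, z axes, in that order (R = Rz(yaw) Ry(pitch) Rx(roll)).
In Python, from bench import status, viewer, order, models, robot gives the robot as it stands. The module is installed in compiled form; this text tells all that it offers.
- The arm moves only by the tool carry_out, never from a script. Its argument "steps" is a list of rows, each a list of 5 numbers: the shift along the tool's x, y, z in mm, then the turn about the tool's z in rad, then the finger opening in mm, from 0 to 85.4. In form: [[x, y, z, yaw, grip], ...]. A call has 1 to 20 rows; each row shifts and turns the commanded pose from where the row before left it, along the tool's axes as they then stand; what a row does not reach is not made up. A row lasts 1/8 s, in which the tool goes at most 62.5 mm and 10.7 degrees, less where a joint would pass 70% of its speed; a pose out of reach is approached as far as the arm can. A call is refused whole if a number of a shift passes 62.5 or a number of a turn 0.188, either way. A call with a gripper value outside its range is refused whole. The fingers move at their own pace and stop on an object; "force" is the grip in N (left out, the last holds). Time passes only in rows, so rows that do not move let the fingers close. It gives the time, the measured TCP pose, the force and the opening at its end, in the units of the state.
- status.observe(): the state, without advancing time (a new reading comes with each control period).
- viewer.read_camera(name): name is "scene" or "side" or "wrist"; returns a dict with "image" (420x560x3 uint8, blue, green, red), "intrinsics" (3x3 intrinsics, pixels), "extrinsics" (4x4, takes a point from camera to world coordinates). Camera axes: x right, y up, looking along -z (the intrinsics and any distortion apply to the point x, -y, -z); pixel columns grow to the right and rows downward; lengths in mm; the calibration is good to about 2 mm. A picture is of the moment at which its call begins. There is no depth.
- order.close_job(): hands the job in, once; it reports no verdict.
Trained networks look in a picture, given as the dict that the camera call returned (one of the last four; its "shot" number tells which), for a name from the list of things; names that differ only in an ending like _2 or _b are one class to them, and where a whole thing is asked for, a point or a joint stands for the part that bears it (a point fixed in the world has none). Each returns a list of dicts, best first, with "confidence" (0 to 1); they miss things now and then, are a little off and sometimes report something else, mostly with a low value. They report only what shows in the picture. A call takes as long as a camera call. They do not tell look-alikes from the thing itself.
- models.spot_in(name, picture): "extent" ([left, top, width, height] in pixels, round what is visible of it).
- models.place_of(name, picture): "uv" ([column, row] in pixels: a listed point, or the origin of a listed thing).
The state is a dict: "time": time; "joints": joint angles; "qvel": joint speeds; "tau": joint torques, N m; "tool_pos": TCP position; "eef_rot": TCP orientation; "contact_force": force on the tool from outside, world axes, zero at the start; "moment": the same for the moment, N m; "opening": finger opening in mm.
Only numpy, scipy, OpenCV 4.12 (cv2) and the standard library are available. Lean on these libraries where they do the work, as an engineer would, in place of code of your own. Each camera call takes 0.05 s, during which the arm holds its last target. There are 200 camera calls.

## Working session

There is one attempt and no reset: what is moved stays moved. The work goes in short steps, Python scripts to look and compute and a tool call to move; the robot and the scene stay as the last step left them, time stands still between calls to the robot, and variables do not carry over. Pictures are saved under pics/ and viewed, about 8 in all and at most 12, crops included, and the job is handed in when it is done.

Besides the shell and the picture viewer there is one more tool, called after "Emit:" by a JSON object that holds its "op" and its "data". carry_out: Moves the arm, as the interface text tells. Its arguments: {"type":"object","properties":{"steps":{"type":"array"},"force":{"type":"number"}},"required":["steps"]}

```bash
mkdir -p pics; cat > h.py <<'E'
import numpy as np, cv2
from bench import status, viewer, order, models, robot
def ray(p,uv):
    K=np.array(p["intrinsics"]);E=np.array(p["extrinsics"])
    d=np.linalg.inv(K)@[uv[0],uv[1],1]; d=E[:3,:3]@[d[0],-d[1],-d[2]]
    return E[:3,3],d
def at(p,uv,z):
    o,d=ray(p,uv); return (o+d*(z-o[2])/d[2])[:3]
def proj(p,X):
    K=np.array(p["intrinsics"]);E=np.array(p["extrinsics"])
    c=E[:3,:3].T@(np.array(X,float)-E[:3,3]); q=K@[c[0],-c[1],-c[2]]; return q[:2]/q[2]
E
python3 - <<'E'
from h import *
s=status.observe();print({k:np.round(s[k],3) for k in("time","tool_pos","eef_rot","contact_force","opening")})
Z=dict(press=0,press_lip=25,press_head=200,gauge=25,gauge_step=25,cake=25,basket=0,carton=0,lamp=0,jar=0)
ims=[]
for c in("scene","side","wrist"):
    p=viewer.read_camera(c);ims.append(p["image"]); print(c,sorted(p.keys()))
    cv2.imwrite(f"pics/{c}0.png",p["image"])
    for n,z in Z.items():
        for r in models.place_of(n,p)[:4]:
            if r["confidence"]>.2: print(n,round(r["confidence"],2),np.round(r["uv"]),np.round(at(p,r["uv"],z)))
cv2.imwrite("pics/ab.png",cv2.resize(np.hstack(ims[:2]),(800,300)))
E
```

```text
{'time': np.float64(0.0), 'tool_pos': array([175.05 , 625.786, 404.063]), 'eef_rot': array([-3.14 , -0.   ,  2.869]), 'contact_force': array([-0.009, -0.074,  0.509]), 'opening': np.float64(85.51)}
scene ['extrinsics', 'image', 'intrinsics', 'shot']
press 0.73 [279. 269.] [534.  79.   0.]
press_lip 0.95 [328. 292.] [668.  94.  25.]
press_lip 0.37 [264. 246.] [473.  85.  25.]
press_head 0.92 [335. 229.] [671.  90. 200.]
gauge 0.98 [256. 247.] [462.  70.  25.]
gauge 0.83 [139. 280.] [ 374. -185.   25.]
gauge 0.73 [254. 198.] [302. 194.  25.]
gauge_step 0.87 [256. 199.] [314. 193.  25.]
gauge_step 0.82 [142. 282.] [ 384. -183.   25.]
gauge_step 0.6 [261. 247.] [470.  79.  25.]
cake 0.66 [422. 231.] [692. 410.  25.]
cake 0.49 [309. 265.] [587. 121.  25.]
basket 0.72 [334. 223.] [508. 300.   0.]
carton 0.56 [208. 319.] [ 540. -120.    0.]
lamp 0.79 [285. 371.] [726. -81.   0.]
lamp 0.57 [339. 234.] [545. 276.   0.]
jar 0.76 [388. 266.] [696. 270.   0.]
side ['extrinsics', 'image', 'intrinsics', 'shot']
press 0.57 [286. 265.] [529.  92.   0.]
press_lip 0.87 [229. 251.] [661.  94.  25.]
press_lip 0.49 [215. 181.] [ 780. -257.   25.]
press_head 0.71 [213. 180.] [691.  91. 200.]
gauge 0.93 [310. 254.] [477.  76.  25.]
gauge 0.87 [365. 216.] [ 352. -120.   25.]
gauge 0.68 [404. 314.] [281. 252.  25.]
gauge_step 0.72 [314. 253.] [469.  69.  25.]
gauge_step 0.68 [363. 214.] [ 355. -133.   25.]
gauge_step 0.68 [403. 312.] [281. 248.  25.]
cake 0.93 [172. 372.] [674. 459.  25.]
cake 0.85 [258. 262.] [590. 124.  25.]
carton 0.66 [290. 220.] [ 544. -116.    0.]
lamp 0.71 [218. 220.] [730. -83.   0.]
jar 0.72 [195. 309.] [690. 271.   0.]
wrist ['extrinsics', 'image', 'intrinsics', 'shot']
```

View pics/scene0.png

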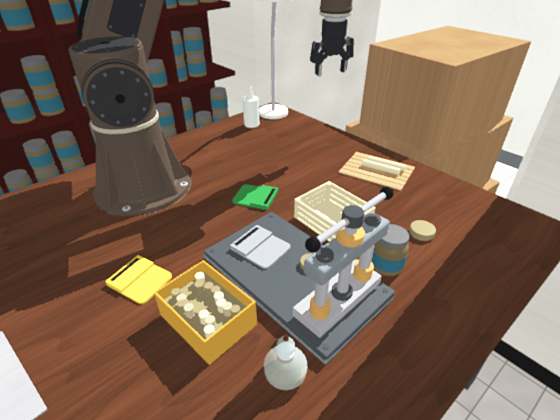

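View pics/side0.png

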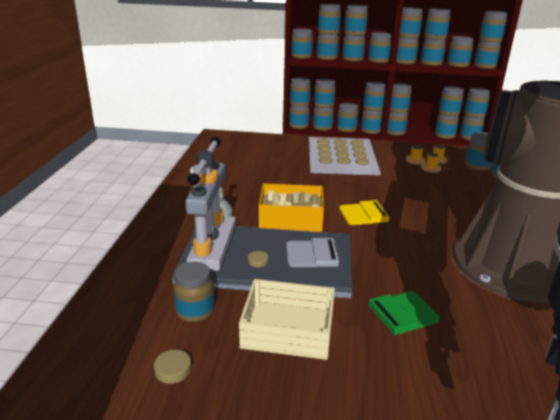

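The bed holds the grey gauge (256,247 in the scene view) and a small cake (309,263). The look-alikes are the green plate (256,197), the yellow plate (140,280) and a bigger cake on the bench at (422,231). The basket is on the left at (334,210), and the carton is on the right. I'll move above the bed for a close look.

Emit:
{"op": "carry_out", "data": {"steps": [[-41,-33,0,0,85],[-41,-33,0,0,85],[-41,-33,0,0,85],[-41,-33,0,0,85],[-41,-33,0,0,85],[-41,-33,0,0,85],[-41,-33,0,0,85],[-41,-33,0,0,85],[-41,-33,0,0,85],[-41,-33,0,0,85],[-41,-33,0,0,85],[-41,-33,0,0,85],[0,0,0,-0.16,85],[0,0,0,-0.16,85],[0,0,0,0,85],[0,0,0,0,85]]}}

```text
time: 3.65
tool_pos: [542.2, 112.2, 404.7]
eef_rot: [-3.142, 0.0, -3.098]
contact_force: [-1.0, 0.1, 0.3]
opening: 85.0
```

```bash
cat > look.py <<'E'
from h import *
import sys
def look(tag,names):
    s=status.observe();print({k:np.round(s[k],3) for k in("time","tool_pos","eef_rot","contact_force","opening")})
    Z=dict(press=0,press_lip=25,press_head=200,gauge=25,gauge_step=25,cake=25,basket=0,carton=0,lamp=0,jar=0)
    p=viewer.read_camera("wrist"); cv2.imwrite(f"pics/{tag}.png",p["image"])
    print("cam",np.round(np.array(p["extrinsics"]),2).tolist())
    for n in names:
        for r in models.place_of(n,p)[:3]:
            if r["confidence"]>.2: print(n,round(r["confidence"],2),np.round(r["uv"]),np.round(at(p,r["uv"],Z[n])))
    return p
if __name__=="__main__": look(sys.argv[1],sys.argv[2:])
E
python3 look.py w1 press press_lip press_head gauge gauge_step cake basket jar carton
```

```text
{'time': np.float64(3.65), 'tool_pos': array([542.16 , 112.18 , 404.747]), 'eef_rot': array([-3.142,  0.   , -3.098]), 'contact_force': array([-0.954,  0.12 ,  0.331]), 'opening': np.float64(85.028)}
cam [[-0.04, -0.96, -0.27, 474.05], [1.0, -0.04, -0.01, 109.46], [-0.0, -0.27, 0.96, 372.98], [0.0, 0.0, 0.0, 1.0]]
press 0.86 [256. 166.] [530.  84.   0.]
press_lip 0.81 [256. 286.] [662.  90.  25.]
press_head 0.53 [ 71. 168.] [506.   4. 200.]
gauge 0.78 [246. 109.] [472.  75.  25.]
gauge_step 0.58 [240. 105.] [468.  69.  25.]
cake 0.9 [292. 224.] [587. 126.  25.]
cake 0.76 [541. 299.] [664. 414.  25.]
cake 0.34 [118. 316.] [708. -69.  25.]
basket 0.49 [ 67. 169.] [ 543. -122.    0.]
carton 0.83 [ 69. 167.] [ 540. -120.    0.]
```

View pics/w1.png

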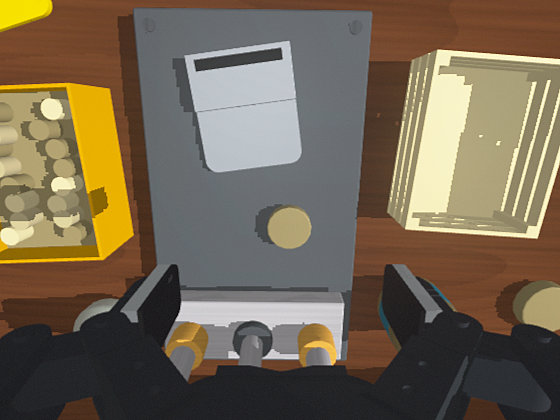

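The close view shows the cake at (290,227) between the gauge and the platen edge (row ~290). The gauge step line runs (197,111)-(297,99), and the basket interior is around (490,145).

```bash
python3 - <<'E'
from h import *
p=viewer.read_camera("wrist")
def s(n,L,z):
    print(n,[np.round(at(p,q,z)[:2],1).tolist() for q in L])
s("bed front L/R, right far",[(135,10),(372,12),(352,288),(160,288)],25)
s("platen lower",[(160,290),(343,293)],34)
s("gauge rear",[(186,56),(290,42)],39)
s("step",[(197,111),(297,99)],39)
s("low end",[(212,172),(300,160)],31)
s("cake c,l,r",[(290,227),(268,227),(312,227)],39)
s("basket rim near corners",[(437,50),(408,228)],60)
s("basket far base inner",[(460,68),(443,207),(530,214),(545,80)],4)
s("basket outer",[(390,217),(405,90)],0)
r=models.spot_in("basket",p); print(r[:2])
E
```

```text
bed front L/R, right far [[390.5, -27.3], [382.0, 187.3], [659.8, 197.9], [670.0, -18.2]]
platen lower [[667.4, -15.1], [661.5, 186.3]]
gauge rear [[428.8, 21.4], [412.9, 114.1]]
step [[475.9, 30.4], [460.8, 123.3]]
low end [[534.3, 42.4], [518.1, 130.0]]
cake c,l,r [[586.0, 123.6], [587.1, 101.0], [585.0, 146.1]]
basket rim near corners [[417.0, 237.2], [574.6, 236.2]]
basket far base inner [[422.2, 286.0], [566.2, 294.3], [569.7, 393.2], [429.3, 373.9]]
basket outer [[581.8, 238.2], [445.2, 235.4]]
[{'extent': [384.8, 50.3, 175.2, 189.5], 'confidence': 0.74}, {'extent': [182.6, 41.1, 120.8, 131.1], 'confidence': 0.16}]
```

Emit:
{"op": "carry_out", "data": {"steps": [[-22,5,20,0,85],[-22,5,40,0,85],[0,0,40,0,85],[0,0,20,0,85],[0,0,0,0,85],[0,0,0,0,85]]}}

```text
time: 5.0
tool_pos: [586.1, 124.2, 285.6]
eef_rot: [3.141, 0.001, -3.094]
contact_force: [-0.1, 0.2, 0.4]
opening: 84.9
```

```bash
python3 - <<'E'
from look import *
p=look("w2",["cake","press_lip","gauge_step"])
g=p["image"]
E
```

```text
{'time': np.float64(5.0), 'tool_pos': array([586.081, 124.196, 285.607]), 'eef_rot': array([ 3.141e+00,  1.000e-03, -3.094e+00]), 'contact_force': array([-0.074,  0.192,  0.386]), 'opening': np.float64(84.949)}
cam [[-0.05, -0.96, -0.27, 518.0], [1.0, -0.05, -0.01, 121.21], [-0.0, -0.27, 0.96, 253.76], [0.0, 0.0, 0.0, 1.0]]
press_lip 0.9 [228. 309.] [663.  88.  25.]
gauge_step 0.97 [210.  26.] [470.  76.  25.]
```

View pics/w2.png

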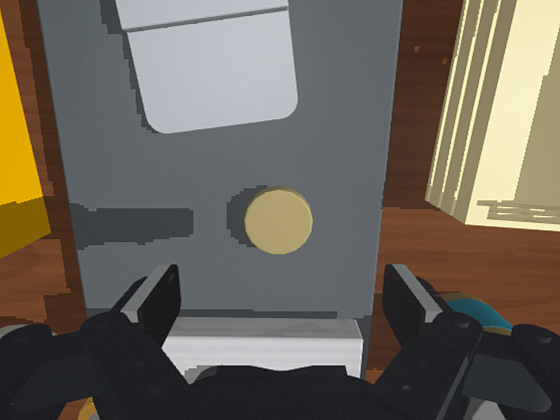

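The cake shows at (279,220), which puts it at about (585,124). That agrees with the first measurement, so I'll grasp.

Emit:
{"op": "carry_out", "data": {"steps": [[0,0,30,0,70],[0,0,30,0,70],[0,0,17,0,70],[0,0,9,0,70],[0,0,0,0,40],[0,0,0,0,38],[0,0,0,0,38],[0,0,0,0,38],[0,0,0,0,38]], "force": 30}}

```text
time: 6.32
tool_pos: [586.1, 124.2, 199.5]
eef_rot: [3.141, 0.001, -3.094]
contact_force: [0.0, 0.3, 6.9]
opening: 44.7
```

Emit:
{"op": "carry_out", "data": {"steps": [[0,0,-15,0,38],[0,0,-35,0,38],[0,0,-40,0,38],[10,20,-15,0,38],[17,40,0,0,38],[17,40,0,0,38],[17,40,0,0,38],[12,28,0,0,38],[6,14,0,0,38],[0,0,0,0,38],[0,0,0,0,38]]}}

```text
time: 7.7
tool_pos: [498.4, 301.6, 303.7]
eef_rot: [-3.141, -0.0, -3.095]
contact_force: [1.1, -0.5, 0.4]
opening: 44.4
```

```bash
python3 look.py w3 basket cake gauge gauge_step press_lip; python3 -c "
from h import *
p=viewer.read_camera('side');cv2.imwrite('pics/s3.png',p['image'])
a=cv2.imread('pics/w3.png');cv2.imwrite('pics/c3.png',cv2.resize(np.hstack([a,p['image']]),(800,300)))"
```

```text
{'time': np.float64(7.7), 'tool_pos': array([498.417, 301.602, 303.672]), 'eef_rot': array([-3.141, -0.   , -3.095]), 'contact_force': array([ 1.109, -0.485,  0.358]), 'opening': np.float64(44.372)}
cam [[-0.05, -0.96, -0.27, 430.28], [1.0, -0.05, -0.01, 298.65], [-0.0, -0.27, 0.96, 271.91], [0.0, 0.0, 0.0, 1.0]]
basket 0.87 [279. 200.] [498. 300.   0.]
cake 0.94 [413. 387.] [655. 425.  25.]
cake 0.9 [283. 275.] [553. 306.  25.]
press_lip 0.58 [ 27. 377.] [661.  89.  25.]
```

View pics/c3.png

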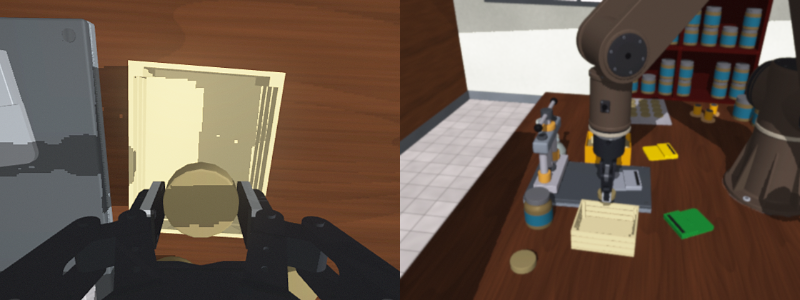

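The cake is held at (200,200) in the left panel, and the basket is centred under it. I'll lower it in and release.

Emit:
{"op": "carry_out", "data": {"steps": [[0,0,35,0,38],[0,0,35,0,38],[0,0,25,0,38],[0,0,15,0,38],[0,0,4,0,38],[0,0,0,0,62],[0,0,0,0,62],[0,0,0,0,62],[0,0,0,0,62],[0,0,-20,0,62],[0,0,-40,0,62],[0,0,-50,0,62],[0,0,-40,0,62],[0,0,0,0,62],[0,0,0,0,62]]}}

```text
time: 9.93
tool_pos: [498.0, 302.0, 339.4]
eef_rot: [-3.142, -0.0, -3.094]
contact_force: [0.1, 0.8, -0.2]
opening: 61.8
```

```bash
python3 look.py w4 basket cake gauge
```

```text
{'time': np.float64(9.925), 'tool_pos': array([497.954, 302.046, 339.398]), 'eef_rot': array([-3.142, -0.   , -3.094]), 'contact_force': array([ 0.148,  0.828, -0.154]), 'opening': np.float64(61.837)}
cam [[-0.05, -0.96, -0.27, 429.81], [1.0, -0.05, -0.01, 299.08], [-0.0, -0.27, 0.96, 307.64], [0.0, 0.0, 0.0, 1.0]]
gauge 0.83 [  7. 153.] [472.  76.  25.]
```

View pics/w4.png

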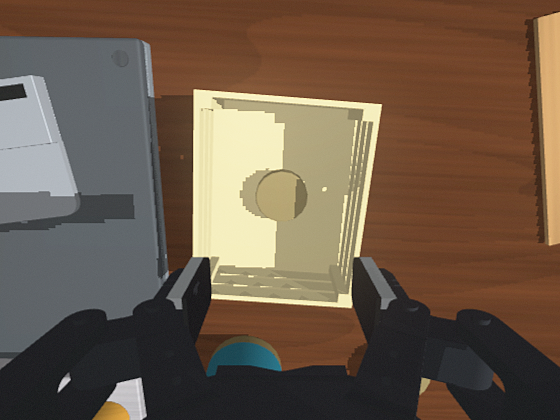

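The cake lies in the basket at (280,195). The gauge's rear edge is too near the base to push from behind at first. So I'll grip the high step lengthwise, with one finger behind the rear face and the other at the step face, just above the low step. I'll check the wrist joint first.

Emit:
{"op": "carry_out", "data": {"steps": [[5,-16,0,0,85],[10,-35,0,0,85],[11,-38,0,0,85],[11,-38,0,0,85],[11,-38,0,0,85],[11,-36,0,0,85],[5,-18,0,0,85],[2,-8,0,0,85],[0,0,0,0,85],[0,0,0,0,85]]}}

```text
time: 11.38
tool_pos: [443.1, 72.8, 339.7]
eef_rot: [3.141, 0.0, -3.094]
contact_force: [-0.1, 1.0, 0.5]
opening: 85.1
```

```bash
python3 - <<'E'
from h import *
print(np.round(status.observe()["joints"],3))
E
python3 look.py w5 gauge gauge_step press_lip
```

```text
[ 0.095  0.294  2.11   0.     0.738 -1.523]
{'time': np.float64(11.375), 'tool_pos': array([443.108,  72.758, 339.651]), 'eef_rot': array([ 3.141,  0.   , -3.094]), 'contact_force': array([-0.073,  0.95 ,  0.462]), 'opening': np.float64(85.099)}
cam [[-0.05, -0.96, -0.27, 375.01], [1.0, -0.05, -0.01, 69.77], [-0.0, -0.27, 0.96, 307.88], [0.0, 0.0, 0.0, 1.0]]
gauge 0.61 [281. 228.] [472.  75.  25.]
gauge_step 0.89 [281. 223.] [467.  74.  25.]
```

Emit:
{"op": "carry_out", "data": {"steps": [[0,0,20,0.181,85],[0,0,20,0.181,85],[0,0,20,0.181,85],[0,0,10,0.181,85],[0,0,0,0.181,85],[0,0,0,0.181,85],[0,0,0,0.181,85],[0,0,0,0.181,85],[0,0,0,0,85],[0,0,0,0,85]]}}

```text
time: 12.82
tool_pos: [443.0, 72.5, 269.7]
eef_rot: [-3.142, -0.0, 1.745]
contact_force: [-0.4, 0.2, -0.4]
opening: 85.0
```

```bash
python3 look.py w6 gauge gauge_step press_lip
```

```text
{'time': np.float64(12.825), 'tool_pos': array([443.015,  72.476, 269.668]), 'eef_rot': array([-3.142, -0.   ,  1.745]), 'contact_force': array([-0.352,  0.219, -0.41 ]), 'opening': np.float64(85.016)}
cam [[0.98, -0.17, -0.05, 431.79], [0.17, 0.95, 0.27, 140.66], [-0.0, -0.27, 0.96, 237.91], [0.0, 0.0, 0.0, 1.0]]
gauge 0.86 [327. 224.] [474.  77.  25.]
gauge_step 0.71 [318. 224.] [467.  76.  25.]
```

View pics/w6.png

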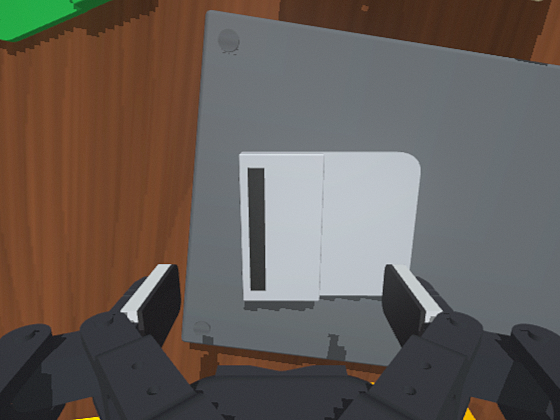

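The gauge edges are aligned with the tool: rear edge at column 241, step at column 322. That leaves the grip about 2 mm off centre. I'll descend and close on the high step with tips just above the low step.

Emit:
{"op": "carry_out", "data": {"steps": [[0,1,20,0,85],[0,1,20,0,85],[0,0,15,0,85],[0,0,9,0,75],[0,0,0,0,65],[0,0,0,0,58],[0,0,0,0,52],[0,0,0,0,46],[0,0,0,0,46],[0,0,0,0,46]], "force": 20}}

```text
time: 14.28
tool_pos: [445.0, 72.7, 206.3]
eef_rot: [3.141, 0.0, 1.741]
contact_force: [-3.0, -0.5, 8.7]
opening: 49.3
```

Emit:
{"op": "carry_out", "data": {"steps": [[0,0,-0.7,0.033,46],[0,0,0,0.033,46],[0,0,0,0.033,46],[0,0,0,0.033,46],[0.3,5,0,0,46],[0.6,10,0,0,46],[0.6,10,0,0,46],[0.6,10,0,0,46],[0.6,10,0,0,46],[0.6,10,0,0,46],[0.6,10,0,0,46],[0.6,10,0,0,46],[0.6,10,0,0,46],[0.6,10,0,0,46],[0.6,10,0,0,46],[0.6,10,0,0,46],[0,5,0,0,46],[0,0,0,0,46],[0,0,0,0,46]]}}

```text
time: 16.65
tool_pos: [564.6, 84.1, 206.4]
eef_rot: [3.141, -0.0, 1.609]
contact_force: [0.6, -0.4, -0.8]
opening: 49.1
```

```bash
python3 look.py w7 gauge gauge_step press_lip; python3 -c "
from h import *
for c in ('scene','side'):
    p=viewer.read_camera(c);cv2.imwrite('pics/%s7.png'%c,p['image'])
    for n,z in (('press_lip',25),('gauge_step',25),('gauge',25),('press_head',200)):
        for r in models.place_of(n,p)[:1]: print(c,n,round(r['confidence'],2),np.round(at(p,r['uv'],z),1))
"
```

```text
{'time': np.float64(16.65), 'tool_pos': array([564.602,  84.115, 206.428]), 'eef_rot': array([ 3.141, -0.   ,  1.609]), 'contact_force': array([ 0.568, -0.416, -0.751]), 'opening': np.float64(49.114)}
cam [[1.0, -0.04, -0.01, 562.78], [0.04, 0.96, 0.27, 153.29], [-0.0, -0.27, 0.96, 174.65], [0.0, 0.0, 0.0, 1.0]]
gauge 0.83 [343. 267.] [595.  84.  25.]
gauge_step 0.92 [331. 267.] [589.  84.  25.]
press_lip 0.65 [488. 264.] [663.  88.  25.]
scene press_lip 0.65 [665.9  87.2  25. ]
scene gauge_step 0.92 [298.  200.1  25. ]
scene gauge 0.82 [591.9  74.8  25. ]
scene press_head 0.61 [685.2  83.3 200. ]
side press_lip 0.77 [664.6  90.2  25. ]
side gauge_step 0.92 [284.1 241.   25. ]
side gauge 0.91 [595.5  83.1  25. ]
side press_head 0.61 [689.5  91.  200. ]
```

View pics/w7.png

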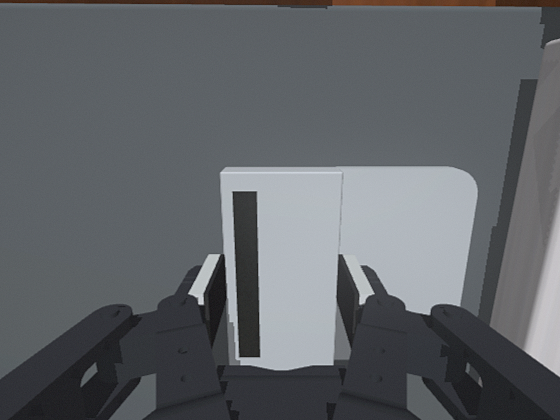

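```bash
python3 - <<'E'
from h import *
p=viewer.read_camera("wrist");g=cv2.cvtColor(p["image"],cv2.COLOR_BGR2GRAY).astype(float)
def fit(cols,lo,hi,z,n,sgn=1):
    P=[]
    for c in cols:
        d=np.diff(cv2.GaussianBlur(g,(3,3),0)[lo:hi,c]); P.append(at(p,(c,lo+np.argmax(sgn*d)+.5),z)[:2])
    P=np.array(P);k=np.polyfit(P[:,0],P[:,1],1);r=P[:,1]-np.polyval(k,P[:,0])
    print(n,"slope",k[0].round(4),"y@600",np.polyval(k,600).round(2),"rms",r.std().round(2))
fit(range(30,270,10),0,30,25,"bed left a",-1)
fit(range(345,520,10),0,30,25,"bed left b",-1)
fit(range(30,520,10),2,30,25,"bed any",-1)
fit(range(232,335,6),155,185,39,"gauge high")
fit(range(350,435,6),155,185,31,"gauge low")
print(g[0:30:2,100])
E
```

```text
bed left a slope 0.0305 y@600 193.73 rms 0.18
bed left b slope 0.0408 y@600 193.67 rms 0.51
bed any slope 0.0311 y@600 193.73 rms 0.29
gauge high slope 0.0384 y@600 134.16 rms 0.0
gauge low slope 0.0384 y@600 133.37 rms 0.0
[ 45.  42. 104. 104.  96.  95.  93.  96.  95.  96.  92.  94.  93.  94.
  93.]
```

Emit:
{"op": "carry_out", "data": {"steps": [[0,4,0,0,46],[0,8,0,0,46],[0,8,0,0,46],[0,8,0,0,46],[0,8,0,0,46],[0,5,0,0,46],[0,2,0,0,46],[0,0,0,0,46],[0,0,0,0,46]]}}

```text
time: 18.52
tool_pos: [607.7, 85.8, 206.4]
eef_rot: [3.141, -0.0, 1.609]
contact_force: [0.5, -0.9, -1.2]
opening: 49.2
```

Emit:
{"op": "carry_out", "data": {"steps": [[0,0,0,0,54],[0,0,0,0,60],[0,0,0,0,62],[0,0,-10,0,62],[0,0,-30,0,62],[0,0,-40,0,62],[0,-15,-10,0,62],[0,-22,0,-0.1745,62],[0,0,0,-0.1745,62],[0,0,0,-0.1745,62],[0,0,0,-0.1745,62],[0,0,0,-0.1745,62],[0,0,0,-0.1745,62],[0,0,0,-0.1745,62],[0,0,0,-0.1745,62],[0,0,0,-0.1745,60],[15,0,0,0,60],[0,0,0,0,60],[0,0,0,0,60]]}}

```text
time: 20.9
tool_pos: [555.4, 83.8, 296.5]
eef_rot: [3.142, 0.0, -3.106]
contact_force: [-0.4, 0.7, -0.8]
opening: 59.9
```

```bash
python3 look.py w8 gauge gauge_step press_lip
```

```text
{'time': np.float64(20.9), 'tool_pos': array([555.388,  83.796, 296.529]), 'eef_rot': array([ 3.142,  0.   , -3.106]), 'contact_force': array([-0.374,  0.662, -0.787]), 'opening': np.float64(59.927)}
cam [[-0.04, -0.96, -0.27, 487.26], [1.0, -0.03, -0.01, 81.64], [-0.0, -0.27, 0.96, 264.78], [0.0, 0.0, 0.0, 1.0]]
gauge 0.74 [280. 309.] [637.  86.  25.]
gauge_step 0.64 [278. 302.] [631.  84.  25.]
press_lip 0.56 [284. 338.] [663.  90.  25.]
```

View pics/w8.png

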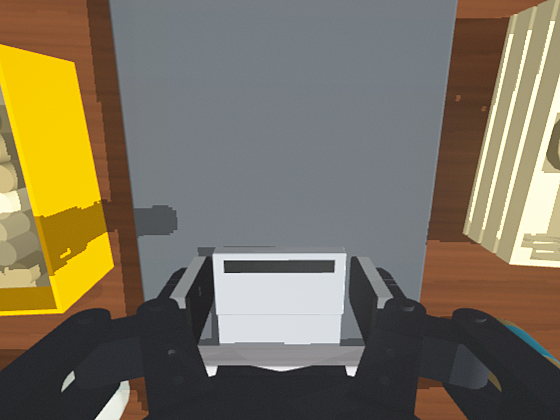

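```bash
python3 - <<'E'
from h import *
p=viewer.read_camera("wrist");g=cv2.GaussianBlur(cv2.cvtColor(p["image"],cv2.COLOR_BGR2GRAY),(3,3),0).astype(float)
def fit(rows,lo,hi,z,n):
    P=[]
    for r in rows:
        d=np.abs(np.diff(g[r,lo:hi])); P.append(at(p,(lo+np.argmax(d)+.5,r),z)[:2])
    P=np.array(P);k=np.polyfit(P[:,0],P[:,1],1);e=P[:,1]-np.polyval(k,P[:,0])
    m=abs(e)<2; k=np.polyfit(P[m,0],P[m,1],1)
    print(n,"slope",k[0].round(4),"y@600",np.polyval(k,600).round(2),"y@450",np.polyval(k,450).round(2),"rms",(P[m,1]-np.polyval(k,P[m,0])).std().round(2),m.sum(),P[[0,-1],0].round())
fit(range(10,190,6),100,160,25,"bed R")
fit(range(10,235,6),415,462,25,"bed L")
fit(range(256,340,4),206,226,39,"gauge R")
fit(range(256,310,4),335,352,39,"gauge L")
def c(cols,lo,hi,z,n):
    P=[]
    for q in cols:
        d=np.abs(np.diff(g[lo:hi,q])); P.append(at(p,(q,lo+np.argmax(d)+.5),z)[:2])
    P=np.array(P);k=np.polyfit(P[:,1],P[:,0],1);print(n,"slope",-k[0].round(4),"x@86",np.polyval(k,86).round(1))
c(range(225,335,6),240,256,39,"rear")
c(range(225,335,6),306,322,39,"step")
c(range(222,340,6),336,352,34,"platen low")
E
```

```text
bed R slope 0.0316 y@600 -21.94 y@450 -26.69 rms 0.19 30 [430. 540.]
bed L slope 0.0312 y@600 194.23 y@450 189.56 rms 0.21 38 [422. 568.]
gauge R slope 0.0622 y@600 36.42 y@450 27.09 rms 0.38 21 [587. 653.]
gauge L slope 0.0452 y@600 131.86 y@450 125.08 rms 0.19 14 [584. 625.]
rear slope 0.0373 x@86 582.7
step slope 0.1014 x@86 630.1
platen low slope 0.0225 x@86 660.4
```

The gauge shows square and centred within about 2 mm: rear edge at row 248, step at row 315, platen edge at row 344. About 30 mm remains. I'll lower the two spread fingers behind the rear edge and push gently.

Emit:
{"op": "carry_out", "data": {"steps": [[0,0,30,0,60],[0,0,35,0,60],[0,0,22,0,60],[0,0,11.5,0,60],[0,0,0,0,60],[-4,0,0,0,60],[-5,0,0,0,60],[-5,0,0,0,60],[-5,0,0,0,60],[-5,0,0,0,60],[-5,0,0,0,60],[-5,0,0,0,60],[-4,0,0,0,60],[-2,0,0,0,60],[0,0,0,0,60],[0,0,0,0,60]]}}

```text
time: 23.15
tool_pos: [595.7, 85.3, 197.9]
eef_rot: [3.142, 0.0, -3.104]
contact_force: [-0.1, 0.4, 0.2]
opening: 60.1
```

```bash
python3 look.py w9 gauge gauge_step press_lip; python3 -c "
from h import *
p=viewer.read_camera('scene');cv2.imwrite('pics/scene9.png',p['image'])
a=cv2.imread('pics/w9.png')[220:400,120:440];b=p['image'][180:360,200:430]
cv2.imwrite('pics/c9.png',np.hstack([cv2.resize(a,(420,300)),cv2.resize(b,(380,300))]))"
```

```text
{'time': np.float64(23.15), 'tool_pos': array([595.68 ,  85.311, 197.94 ]), 'eef_rot': array([ 3.142,  0.   , -3.104]), 'contact_force': array([-0.089,  0.373,  0.222]), 'opening': np.float64(60.124)}
cam [[-0.04, -0.96, -0.27, 527.55], [1.0, -0.04, -0.01, 82.98], [-0.0, -0.27, 0.96, 166.14], [0.0, 0.0, 0.0, 1.0]]
gauge_step 0.93 [280. 381.] [656.  87.  25.]
```

View pics/c9.png

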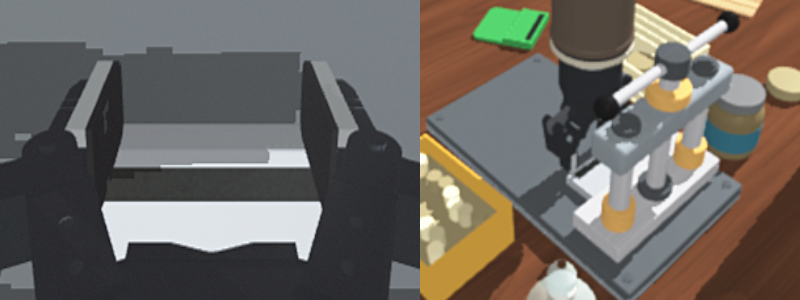

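The gauge is being pushed squarely by both fingers, with only a few mm left. I'll go on in 1 mm rows and watch the force.

Emit:
{"op": "carry_out", "data": {"steps": [[-1,0,0,0,60],[-1,0,0,0,60],[-1,0,0,0,60],[0,0,0,0,60]]}}

```text
time: 23.9
tool_pos: [598.7, 85.4, 197.9]
eef_rot: [3.142, 0.0, -3.104]
contact_force: [-1.5, 0.1, 0.9]
opening: 59.7
```

Emit:
{"op": "carry_out", "data": {"steps": [[-1,0,0,0,60],[-1,0,0,0,60],[0,0,0,0,60]]}}

```text
time: 24.28
tool_pos: [600.8, 85.5, 197.9]
eef_rot: [3.142, 0.0, -3.104]
contact_force: [-1.4, -0.5, -0.9]
opening: 59.9
```

Emit:
{"op": "carry_out", "data": {"steps": [[-1,0,0,0,60],[-1,0,0,0,60],[0,0,0,0,60]]}}

```text
time: 24.65
tool_pos: [601.9, 85.6, 197.8]
eef_rot: [-3.142, -0.002, -3.104]
contact_force: [-5.7, 1.2, 3.6]
opening: 60.1
```

Emit:
{"op": "carry_out", "data": {"steps": [[-0.7,0,0,0,60],[0,0,0,0,60]]}}

```text
time: 24.9
tool_pos: [602.1, 85.6, 197.7]
eef_rot: [-3.142, -0.003, -3.104]
contact_force: [-9.5, 0.5, 6.7]
opening: 60.1
```

```bash
python3 -c "
from h import *
s=status.observe();print(s['contact_force'],s['moment'],s['tool_pos'],s['eef_rot'])"
```

```text
[-9.50683824  0.54079073  6.72957337] [-0.0564298   1.5380927  -0.11725485] [602.12430672  85.5550839  197.7190217 ] [-3.14152810e+00 -3.11483667e-03 -3.10403244e+00]
```

Emit:
{"op": "carry_out", "data": {"steps": [[0,0,0,0.005,60],[0,0,0,0,60],[0,0,0,0,60]]}}

```text
time: 25.28
tool_pos: [602.2, 85.7, 197.7]
eef_rot: [3.142, -0.003, -3.109]
contact_force: [-8.3, 2.1, 5.4]
opening: 59.9
```

```bash
python3 -c "
from h import *
s=status.observe();print(s['contact_force'],s['moment'],s['tool_pos'],s['eef_rot'])"
```

```text
[-8.271983    2.12853281  5.41126272] [ 0.26698197  1.42336417 -0.00926012] [602.20441987  85.67856694 197.68151338] [ 3.14158753e+00 -2.86952663e-03 -3.10884800e+00]
```

The force is now centred to about 1 mm, so the gauge is butted square. I'll back off straight, rise and check.

Emit:
{"op": "carry_out", "data": {"steps": [[1,0,0,0,60],[3,0,0,0,60],[10,0,0,0,60],[15,0,0,0,60],[20,0,-15,0,60],[20,0,-40,0,60],[20,0,-50,0,60],[0,0,-30,0,60],[0,0,0,0,60],[0,0,0,0,60]]}}

```text
time: 26.52
tool_pos: [513.6, 82.6, 332.5]
eef_rot: [-3.142, -0.0, -3.109]
contact_force: [-0.5, 0.1, -0.9]
opening: 60.2
```

```bash
python3 look.py w10 gauge gauge_step press_lip cake basket; python3 -c "
from h import *
p=viewer.read_camera('side');q=viewer.read_camera('scene')
a=cv2.imread('pics/w10.png')
cv2.imwrite('pics/c10.png',np.vstack([np.hstack([cv2.resize(a[180:400,120:440],(436,300)),cv2.resize(p['image'],(364,300))]),np.hstack([cv2.resize(q['image'],(400,300)),cv2.resize(p['image'][210:330,170:330],(400,300))])]))
for n in ('carton','lamp','jar'):
  for w in (q,p):
    for r in models.place_of(n,w)[:1]: print(n,np.round(r['uv']),np.round(at(w,r['uv'],0)))
"
```

```text
{'time': np.float64(26.525), 'tool_pos': array([513.613,  82.609, 332.463]), 'eef_rot': array([-3.142, -0.   , -3.109]), 'contact_force': array([-0.502,  0.053, -0.937]), 'opening': np.float64(60.227)}
cam [[-0.03, -0.96, -0.27, 445.45], [1.0, -0.03, -0.01, 80.64], [-0.0, -0.27, 0.96, 300.73], [0.0, 0.0, 0.0, 1.0]]
gauge 0.79 [278. 360.] [672.  85.  25.]
gauge_step 0.83 [280. 353.] [663.  87.  25.]
press_lip 0.82 [282. 350.] [661.  89.  25.]
press_lip 0.4 [281. 214.] [527.  83.  25.]
cake 0.96 [530. 188.] [498. 287.  25.]
cake 0.7 [281. 356.] [667.  88.  25.]
carton [209. 319.] [ 542. -119.    0.]
carton [291. 220.] [ 542. -115.    0.]
lamp [284. 371.] [725. -83.   0.]
lamp [220. 218.] [726. -93.   0.]
jar [386. 263.] [687. 278.   0.]
jar [191. 312.] [696. 280.   0.]
```

View pics/c10.png

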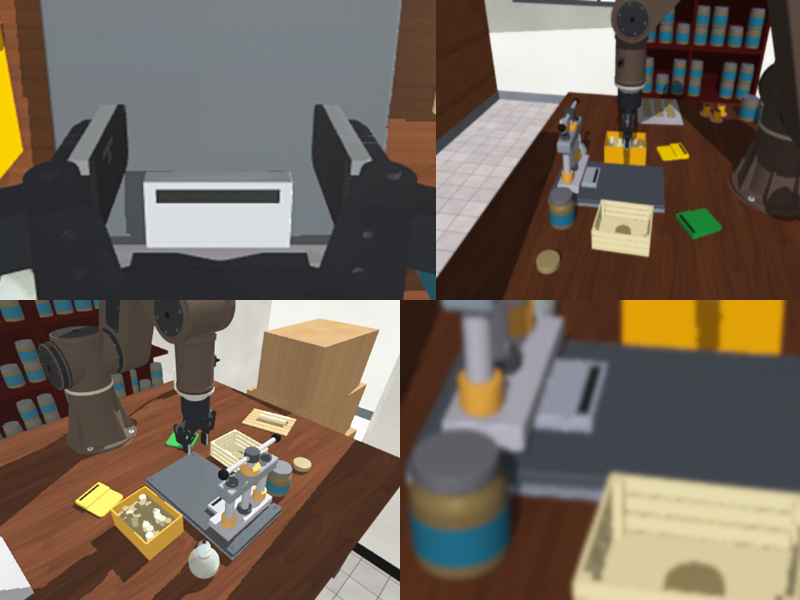

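The step is butted against the platen edge ((217,247), top-left crop), the cake is in the basket, and the bystanders haven't moved. I'm handing in.

```bash
python3 -c "
from h import *
print(order.close_job())"
```

```text
the job is handed in; nothing more can be done
None
```

I put the bad cake in the reject basket and slid the step gauge low end first into the gap until its step butted against the platen. I then backed the gripper clear and handed the job in at about 26.6 s. The job reports no verdict.

- **Cake:** the last pictures show it lying in the basket, which sits upright beside the bed.
- **Gauge:** I slid it most of the way by gripping the high step, then pushed it home with two fingers on its rear edge. It stopped at about 9 N. After a small turn correction the push force was centred to about 1 mm, so I judged it square. The networks put the step at x 663 mm and the platen edge at 661 mm, within their error.
- **Bystanders:** the lamp, carton and jar read within about 10 mm of their first positions, which is the networks' scatter. Nothing touched them.
- **Disagreement:** two camera views differed on the gauge's sideways offset between the columns, +2 mm against −2 mm. The clearance is 6 mm each side, and it went in without any sideways force, so I left it.

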